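Lock the paste scraper into its blade dock

ROBOT

A 6-joint arm with a two-finger parallel gripper is mounted at the origin on a cart in front of the work surface, level with it; the furniture and walls round the work are solid. World frame = base frame: x ahead of the robot, y to its left, z up, the work surface at z = 0. Lengths are in m, angles in degrees, forces in N, time in s.
With the tool pointing down it reaches from about 0.425 to 0.95 m from the base axis. Payload 14.7 kg.
Tool frame: the origin (TCP) lies between the finger pads; the fingertips stand arm.finger_overhang ahead of it and the grasp point (between the pads) lies 11 mm behind it (arm.finger_overhang is the distance from the TCP to the fingertips, in m); z points along the fingers, y is the line along which they close (so a half turn about z gives the same grasp; the last joint's range is limited). The gripper opens to 85 mm and grips with 20 to 120 N. Pads are 22 mm wide; open, the fingers measure 114 mm over their backs; the gripper's body (76 mm by 85 mm) begins 54 mm behind the grasp point. The pads swing forward as they close: fully open they stand 13 mm farther back than shut.
Start: joints at [70.153, 27.513, 91.461, -0, 61.026, -2.67], TCP at [0.192, 0.621, 0.239] pointing down, gripper open.
Joint ranges: [-157.49, 157.49], [-46.99, 117.5], [13.45, 153.17], [-89.5, 269.5], [5.16, 153.95], [-167.48, 167.48]. Speed limits (degrees/s): [108.29, 108.29, 136.94, 172.46, 172.46, 172.46].

INTERFACE

Orientations are given as [roll, pitch, yaw] about the fixed x, y, z axes, in that order (R = Rz(yaw) Ry(pitch) Rx(roll)).
In Python, from workcell import arm gives the robot as it stands.
- The arm moves only by the shell command python3 -m jog 'ROWS' [OPENING] [FORCE]. ROWS is JSON, a list that holds one entry, the list of rows, each a list of 6 numbers: the shift along the tool's x, y, z in mm, then the turn, a rotation vector about the tool's x, y, z in rad. A call has 1 to 12 rows; each row shifts and turns the commanded pose from where the row before left it, along the tool's axes as they then stand; what a row does not reach is not made up. A row lasts 1/10 s, in which the tool goes at most 50 mm and 8.59 degrees, less where a joint would pass 70% of its speed; a pose out of reach is approached as far as the arm can. A call is refused whole if a number of a shift passes 50 or a number of a turn 0.15, either way. A call with a gripper value outside its range is refused whole. OPENING is the closure, from 0 (fully open) to 1 (shut), set as the call begins (- or left out, the last holds). The fingers move at their own pace and stop on an object; FORCE is the grip in N (left out, the last holds). Time passes only in rows, so rows that do not move let the fingers close. It gives the time, the measured TCP pose, the force, the opening and the grip force at its end, in the units of the state.
- arm.get_state(): the state, without advancing time (a new reading comes with each control period).
- arm.read_camera(name): name is "side" or "top"; returns (picture, depth): 384x512x3 uint8, red, green, blue; 384x512 float32, m along the optical axis (not along the pixel's ray), 0 where there is no reading.
- arm.camera_model(name): a dict with "vertical_fov" (degrees; the focal length in pixels is half the picture's height over the tangent of half this angle, whatever the lens; pixels are square), "cx", "cy" (the principal point, pixels), "R" (3x3) and "t" (3): a world point X has camera coordinates R X + t. Camera axes: x right, y down, z forward; pixel columns grow to the right and rows downward; lengths in m; the calibration is good to about 2 mm. A picture is of the moment at which its call begins. camera_model takes no time and is no camera call.
- arm.hand_in(): hands the job in; it is judged then, once.
The state is a dict: "t": time; "joints": joint angles; "joint_vel": joint speeds; "joint_efforts": joint torques, N m; "tcp_pos": TCP position; "tool_rot": TCP orientation; "contact_force": force on the tool from outside, world axes, zero at the start; "torque": the same for the moment, N m; "gripper_width": finger opening in m; "gripper_force": force on a finger pad.
Only numpy, scipy, OpenCV 4.12 (cv2) and the standard library are available. Lean on these libraries where they do the work, as an engineer would, in place of code of your own. Each camera call takes 0.05 s, during which the arm holds its last target. There are 200 camera calls.

TASK

Put the flat scraper away in the blade dock: pull the dock's black plunger knob up until it stays up by itself, slide the scraper blade first, handle side up, into the slot until it is fully home, then push the knob all the way back down so that its pin locks the blade. Leave the other things on the bench where they are.

Things in the scene. Friction and masses are not known exactly. Their poses are not given: they have to be found in the camera images.
- dock: Aluminium block fixed to the bench, 95 mm long (x), 100 wide (y; 146 over two low mounting ears), flat top at 41 mm. Origin: on the bench under the plunger knob's axis; z up. A flat horizontal slot opens in its -x face and runs along +x to a stop at x = +40 mm. Scraper fully home, tip at the stop: the scraper's origin is at x = -105, y = 0, z = 20 mm in this frame, its axes parallel to the dock's.
- slot_mouth (a point): Middle of the slot's floor at its mouth: x = -45, y = 0, z = 20 mm in the dock's frame. The slot is 85 mm deep (+x), 76 mm wide, 9 mm high (floor at 20 mm, roof at 29 mm above the bench). Flared lead-in lips about 4 mm wider on all sides stand out to 13 mm before the mouth.
- plunger (a joint): Height of the plunger knob above its lowest position, 0 to 0.022 m, moving vertically. 0: down, its 10 mm pin crosses the slot 40 mm before the end stop and blocks it; above 0.016 the slot is free. Over-centre detent: about 6 N starts it either way, less nearing the middle (0.011); past the middle it snaps on to that end (0 or 0.022) and stays.
- knob (a point): On the vertical axis of the knob where it is widest; moves with it. Black mushroom knob, 33 mm across here, narrowing to 22 mm at its underside 17 mm below; flat top 10 mm above. Knob down: this point is 70 mm above the bench, the top 80 mm; up: 22 mm more. Below it a steel collar 26 mm across rises 10 mm from the dock's top (41 mm).
- scraper: Loose flat scraper, 195 mm long, about 0.13 kg, lying handle side up. Origin: underside, below the handle's middle; x to the blade tip, z up. Wooden handle x -50 to 50 mm, 28 wide, 22 high; ferrule x 50 to 56, 30 wide, 12 high. Steel blade x 50 to 145, 70 wide, 4 thick, flush with the underside; window for the dock's pin centred at x = 105, 22 (x) by 26 mm. Centre of mass near x = 67.
- tape: Roll of amber tape lying flat, 69 mm across, 12 mm high; bystander. Origin: centre of its underside.
- marker: Marker pen lying down, 131 mm long, 15 mm thick; bystander. Origin: centre of its underside.
- jar: White jar with a green screw lid, 53 mm across, 42 mm high; bystander. Origin: centre of its underside.
- board: Green circuit board, 50 x 70 x 9 mm; bystander. Origin: centre of its underside.
- loupe: Black eye loupe standing on the bench, 34 mm across, 27 mm high; bystander. Origin: centre of its underside.
- tweezers: Tweezers lying flat, 126 mm long, 13 mm wide, 10 mm high; bystander. Origin: centre of its underside.

How it is judged:
By the outcome, as a careful person would: the job done as asked, in the order asked, and still so for the second after the job is handed in, with the robot touching nothing.
It also fails if it takes over 62 s, if anything falls off the work surface, if the arm or the gripper's body presses on something with over 40 N, if the wrist force passes 120 N, or if a joint passes its speed limit or range.

## Working session

There is one attempt and no reset: what is moved stays moved. The work goes in short steps, Python scripts to look and compute and a shell command to move; the robot and the scene stay as the last step left them, time stands still between calls to the robot, and variables do not carry over. Pictures are saved under pics/ and viewed, at most 14 in all, crops included, and the job is handed in when it is done.

```bash
ls; mkdir -p pics
python3 - <<'E'
from workcell import arm
import cv2,numpy as np
print(arm.get_state(), arm.finger_overhang)
for n in("top","side"):
    p,d=arm.read_camera(n); cv2.imwrite(f"pics/{n}0.png",p[:,:,::-1]); np.savez(f"{n}0.npz",p=p,d=d)
    print(n,arm.camera_model(n), (d>0).mean())
E
```

```text
pics
{'t': 0.0, 'joints': array([ 7.01530713e+01,  2.75459281e+01,  9.14945547e+01, -1.58054675e-03,
        6.10256281e+01, -2.66995500e+00]), 'joint_vel': array([ 0.07054765, -0.09520071,  0.02683022,  0.00259781, -0.01312598,
        0.01929006]), 'joint_efforts': array([-3.17410493e-03, -9.50679088e+01, -4.30153370e+01, -2.78114903e-04,
        1.29971685e-02, -1.34147353e-05]), 'tcp_pos': array([0.19181164, 0.62063208, 0.23871163]), 'tool_rot': array([-1.79933897e+02, -1.69928279e-03,  1.62823792e+02]), 'contact_force': array([ 0.05347284,  0.09175598, -0.30205144]), 'torque': array([ 0.00860671, -0.00927876, -0.01892508]), 'gripper_force': 0.0, 'gripper_width': 0.08539380097022951} 0.008
top {'vertical_fov': 48.21757712135746, 'cx': 256.6184038805218, 'cy': 196.89300100870383, 'R': array([[-0.02758446, -0.99961612, -0.0025886 ],
       [-0.99007677,  0.027678  , -0.1377749 ],
       [ 0.13779366, -0.00123754, -0.99046018]]), 't': array([0.16505158, 0.54327373, 1.38281634])} 0.9960276285807291
side {'vertical_fov': 45.634669614884245, 'cx': 252.7505661841454, 'cy': 195.76800368727564, 'R': array([[-0.99775125, -0.06286965,  0.02323474],
       [-0.05570585,  0.58504756, -0.80908356],
       [ 0.03727337, -0.80855845, -0.58723414]]), 't': array([0.55019243, 0.01675773, 1.48948136])} 0.9439900716145834
```

View pics/top0.png

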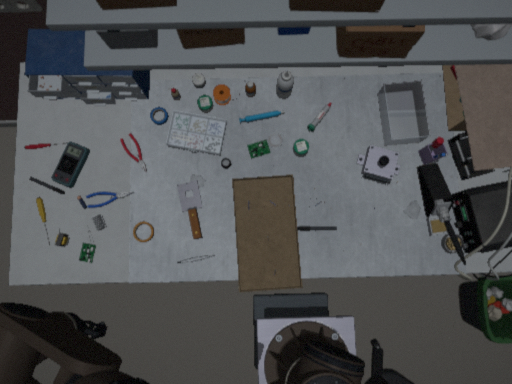

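View pics/side0.png

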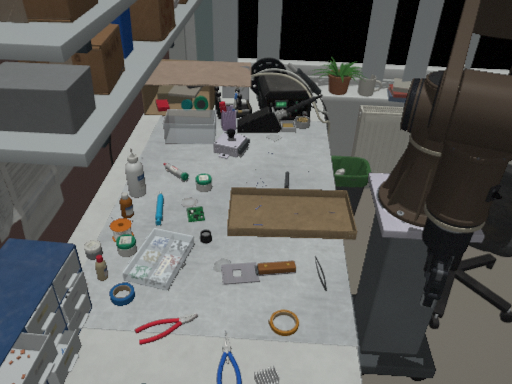

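```bash
cat > h.py <<'E'
from workcell import arm
import numpy as np, cv2
def K(n):
    m=arm.camera_model(n); return 192/np.tan(np.radians(m["vertical_fov"]/2)),m["cx"],m["cy"],np.array(m["R"]),np.array(m["t"])
def ray(n,u,v,z):
    f,cx,cy,R,t=K(n); d=R.T@np.array([(u-cx)/f,(v-cy)/f,1]); c=-R.T@t
    return c+d*(z-c[2])/d[2]
def proj(n,X):
    f,cx,cy,R,t=K(n); q=R@np.array(X)+t; return np.array([f*q[0]/q[2]+cx,f*q[1]/q[2]+cy])
def cloud(n,d):
    f,cx,cy,R,t=K(n); v,u=np.mgrid[:384,:512]; P=np.stack([(u-cx)/f*d,(v-cy)/f*d,d],-1)
    return (P-t)@R
def crop(p,u0,v0,w,h,s):
    return cv2.resize(p[v0:v0+h,u0:u0+w,::-1],(w*s,h*s),interpolation=cv2.INTER_CUBIC)
E
python3 - <<'E'
from h import *
T=np.load("top0.npz");S=np.load("side0.npz")
a=crop(T['p'],345,130,65,65,6);b=crop(S['p'],200,115,65,65,6)
c=crop(T['p'],165,170,65,33*2,6)[:390];e=crop(S['p'],205,245,100,50,4)
cv2.imwrite("pics/m1.png",np.hstack([a,b]))
e=cv2.copyMakeBorder(e,0,190,0,0,0)
cv2.imwrite("pics/m2.png",np.hstack([c[:390],e[:390]]))
for n,q in(("top",T),("side",S)):
    C=cloud(n,q['d']); z=C[...,2]
    hsv=cv2.cvtColor(q['p'],cv2.COLOR_RGB2HSV)
    if n=="top": r=(slice(140,190),slice(355,402))
    else: r=(slice(120,160),slice(205,255))
    P=C[r].reshape(-1,3); m=abs(P[:,2]-.041)<.006
    print(n,"bench z",np.median(z[250:260,100:120]), "docktop",m.sum(),P[m].mean(0), cv2.minAreaRect((P[m][:,:2]*1000).astype(np.float32)))
    k=(P[:,2]>.06)&(P[:,2]<.1); print("knob",k.sum(),P[k].mean(0),P[k].max(0),P[k].min(0))
    # handle
    m=(hsv[...,0]<15)&(hsv[...,1]>130)&(hsv[...,2]>50); 
    w=np.zeros_like(m); 
    if n=="top": w[200:245,180:210]=1
    else: w[255:282,250:302]=1
    m&=w; v,u=np.nonzero(m); X=np.array([ray(n,a,b,.016)[:2] for a,b in zip(u,v)])*1000
    print("handle",cv2.minAreaRect(X.astype(np.float32)),X.mean(0))
E
```

```text
top bench z -0.00016613289727678785 docktop 764 [ 0.65243091 -0.26784855  0.04012314] ((668.0610961914062, -272.74603271484375), (101.07343292236328, 146.4480438232422), 72.96341705322266)
knob 87 [ 0.65649495 -0.26850153  0.07663057] [ 0.72173941 -0.25172268  0.08413429] [ 0.63831855 -0.31002498  0.06246603]
handle ((467.74835205078125, 359.24267578125), (94.58863067626953, 22.78066062927246), 10.753573417663574) [467.69652025 358.75163215]
side bench z 0.002425544456376716 docktop 508 [ 0.65701047 -0.29876451  0.04118084] ((658.1448974609375, -320.81573486328125), (194.59963989257812, 239.67031860351562), 8.419046401977539)
knob 128 [ 0.69790218 -0.28282563  0.07543554] [ 0.75207323 -0.25035736  0.09004361] [ 0.63907222 -0.33462515  0.06122957]
handle ((466.4031982421875, 360.77166748046875), (97.61799621582031, 36.71649932861328), 10.929033279418945) [467.48587854 361.26409625]
```

View pics/m1.png

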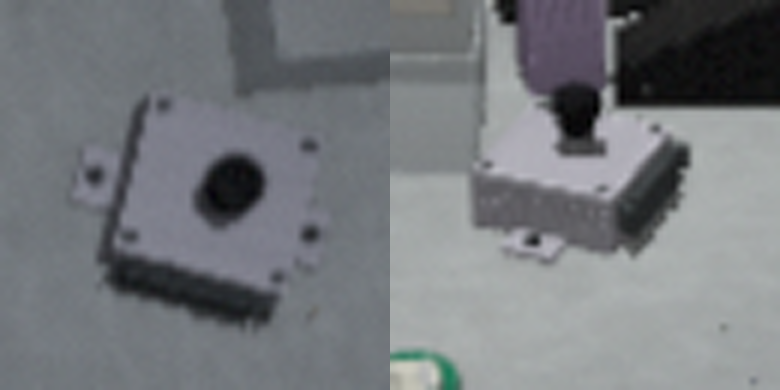

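View pics/m2.png

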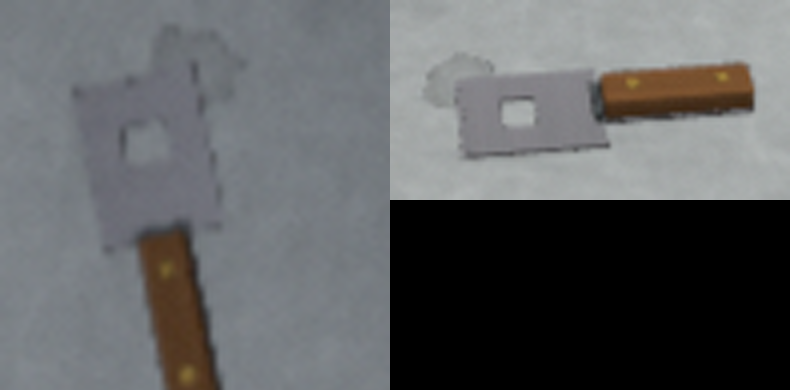

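The top crop shows the dock with the dark slot face toward the robot, screws at about (372,147), (396,154), (367,169), (391,176), and the knob at about (384,160). The scraper is at about (190,195) to (196,238), blade pointing away from the robot and slightly left.

```bash
cat >> h.py <<'E'
def tri(ut,us):
    A=[];b=[]
    for n,u in(("top",ut),("side",us)):
        f,cx,cy,R,t=K(n); d=R.T@np.array([(u[0]-cx)/f,(u[1]-cy)/f,1]); d/=np.linalg.norm(d); c=-R.T@t
        M=np.eye(3)-np.outer(d,d); A.append(M); b.append(M@c)
    return np.linalg.solve(A[0]+A[1],b[0]+b[1])
def plan(x,y,z,yaw):
    "tool-frame shift (mm) at the present yaw and at the final yaw, then turn about tool z (rad)"
    s=arm.get_state(); p=s["tcp_pos"]; d=(np.array([x,y,z])-p)*1000; y0=s["tool_rot"][2]
    def loc(a):
        a=np.radians(a); return np.round([d[0]*np.cos(a)+d[1]*np.sin(a), d[0]*np.sin(a)-d[1]*np.cos(a), -d[2]],1)
    print("t",round(s["t"],2),"tcp",p.round(4),"rot",s["tool_rot"].round(2),"| turn",round(np.radians((y0-yaw+180)%360-180),3),"before",loc(y0),"after",loc(yaw))
E
python3 - <<'E'
from h import *
T=np.load("top0.npz");S=np.load("side0.npz")
o=lambda x,y,u,v,s:((x+.5)/s-.5+u,(y+.5)/s-.5+v)
ht=[o(x,y,345,130,6) for x,y in((165,105),(308,146),(130,236),(278,276))]
H=np.array([ray("top",*u,.041) for u in ht])*1000; print(H.round(1),H.mean(0))
hs=[o(x,y,200,115,6) for x,y in((655,128),(600,188),(487,163))] 
hs=[o(x-390,y,200,115,6) for x,y in((655,128),(600,188),(487,163))]
print(np.array([ray("side",*u,.041) for u in hs])*1000)
for i in(0,1,2,3):
  j=(i+0)
def ang(a,b): return np.degrees(np.arctan2(b[1]-a[1],b[0]-a[0]))
print("yaw est",ang(H[2],H[0]),ang(H[3],H[1]),ang(H[1],H[0])-90,ang(H[3],H[2])-90)
for n,q,w in(("top",T,(375,150,20,20)),("side",S,(200+15,115+8,40,30))):
    g=q['p'].max(2); u0,v0,a,b=w; m=(g[v0:v0+b,u0:u0+a]<40).astype(np.uint8)
    c,l,s,ce=cv2.connectedComponentsWithStats(m); print(n,s[1:].tolist(),ce[1:]+[u0,v0])
    for z in(.065,.07,.075): 
        k=1+np.argmax(s[1:,4]); print(z,ray(n,*(ce[k]+[u0,v0]),z))
# blade outline
p=T['p'].astype(int)
bc=[o(x,y,165,170,6) for x,y in((72,90),(190,66),(103,250),(220,228))]
B=np.array([ray("top",*u,.004) for u in bc])*1000; print(B.round(1), ang(B[2],B[0]),ang(B[3],B[1]),B.mean(0))
w=[o(x,y,165,170,6) for x,y in((145,142),)]; print("window",ray("top",*w[0],.002)*1000)
wz=o((519-390),112,205,245,4); print("window side",ray("side",*wz,.002)*1000)
plan(.655,-.27,.239,75)
E
```

```text
[[ 705.1 -242.    41. ]
 [ 679.4 -320.2   41. ]
 [ 631.1 -217.8   41. ]
 [ 606.2 -298.3   41. ]] [ 655.42677629 -269.58560148   41.        ]
[[ 605.71052814 -302.68930988   41.        ]
 [ 633.0804095  -223.40724398   41.        ]
 [ 705.39198317 -246.97956328   41.        ]]
yaw est -18.136853835426574 -16.686504260319893 -18.193340978394716 -17.158408533398713
top [[4, 7, 10, 9, 64]] [[383.234375 160.828125]]
0.065 [ 0.65174641 -0.26888458  0.065     ]
0.07 [ 0.65065991 -0.26736075  0.07      ]
0.075 [ 0.6495734  -0.26583692  0.075     ]
side [[23, 0, 17, 9, 152], [13, 6, 7, 9, 45], [27, 19, 7, 8, 14], [25, 28, 3, 2, 4]] [[246.02631579 126.98684211]
 [230.86666667 132.91111111]
 [245.14285714 145.71428571]
 [241.         151.25      ]]
0.065 [ 0.59944691 -0.33005724  0.065     ]
0.07 [ 0.59879865 -0.32043803  0.07      ]
0.075 [ 0.59815039 -0.31081882  0.075     ]
[[602.3 421.2   4. ]
 [614.2 354.1   4. ]
 [510.5 403.9   4. ]
 [521.1 338.    4. ]] 10.658513918796379 9.83341587866499 [562.03032263 379.28579142   4.        ]
window [571.5837155  380.23713781   2.        ]
window side [569.86210815 375.51839839   2.        ]
t 0.1 tcp [0.1918 0.6207 0.2387] rot [-179.94   -0.    162.82] | turn 1.533 before [-7.056e+02 -7.142e+02 -3.000e-01] after [-7.404e+02  6.779e+02 -3.000e-01]
```

```bash
python3 -m jog '[[[0,0,0,0,0,0.15],[0,0,0,0,0,0.15],[0,0,0,0,0,0.15],[0,0,0,0,0,0.15],[0,0,0,0,0,0.15],[0,0,0,0,0,0.15],[0,0,0,0,0,0.15],[0,0,0,0,0,0.15],[0,0,0,0,0,0.15],[0,0,0,0,0,0.15],[0,0,0,0,0,0.076]]]' 0 40
python3 -m jog '[[[-30,30,0,0,0,0],[-30,30,0,0,0,0],[-30,30,0,0,0,0],[-30,30,0,0,0,0],[-30,30,0,0,0,0],[-30,30,0,0,0,0],[-30,30,0,0,0,0],[-30,30,0,0,0,0],[-30,30,0,0,0,0],[-30,30,0,0,0,0],[-30,30,0,0,0,0],[-30,30,0,0,0,0]]]'
python3 -m jog '[[[-30,30,0,0,0,0],[-30,30,0,0,0,0],[-30,30,0,0,0,0],[-30,30,0,0,0,0],[-30,30,0,0,0,0],[-30,30,0,0,0,0],[-30,30,0,0,0,0],[-30,30,0,0,0,0],[-30,30,0,0,0,0],[-30,30,0,0,0,0],[-30,30,0,0,0,0],[-20,17,0,0,0,0]]]'
python3 -c "
from h import *
plan(.652,-.270,.10,72.5)"
```

```text
t: 1.2
tcp_pos: [0.1918, 0.6208, 0.2389]
tool_rot: [-180.0, 0.0, 72.2]
contact_force: [0.7, -0.3, -0.8]
gripper_width: 0.0854
gripper_force: 0.0
t: 2.4
tcp_pos: [0.4276, 0.1678, 0.2393]
tool_rot: [-180.0, 0.0, 72.5]
contact_force: [0.5, 0.2, -0.3]
gripper_width: 0.0854
gripper_force: 0.0
t: 3.6
tcp_pos: [0.654, -0.2712, 0.2387]
tool_rot: [180.0, 0.0, 72.5]
contact_force: [-0.3, 0.6, -0.8]
gripper_width: 0.0853
gripper_force: 0.0
t 3.6 tcp [ 0.654  -0.2712  0.2387] rot [1.800e+02 2.000e-02 7.247e+01] | turn -0.001 before [  0.6  -2.2 138.7] after [  0.6  -2.2 138.7]
```

```bash
python3 -m jog '[[[0,-2,30,0,0,0],[0,0,40,0,0,0],[0,0,40,0,0,0],[0,0,9,0,0,0],[0,0,0,0,0,0],[0,0,0,0,0,0]]]'
python3 - <<'E'
from h import *
im=[]
for n in("top","side"):
    p,d=arm.read_camera(n); np.savez(f"{n}1.npz",p=p,d=d)
    u,v=proj(n,[.652,-.27,.1]).astype(int); q=crop(p,u-32,v-32,64,64,6)
    for x,c in(((.652,-.27,.07),(0,0,255)),(tuple(arm.get_state()["tcp_pos"]),(0,255,0))):
        a=((proj(n,x)-[u-32,v-32]+.5)*6).astype(int); cv2.circle(q,tuple(int(i) for i in a),3,c,-1)
    im.append(q); print(n,u-32,v-32)
cv2.imwrite("pics/m3.png",np.hstack(im))
E
```

```text
t: 4.2
tcp_pos: [0.6521, -0.2683, 0.122]
tool_rot: [179.9, 0.0, 72.5]
contact_force: [0.2, -0.0, 1.4]
gripper_width: 0.085
gripper_force: 0.0
top 354 126
side 198 93
```

View pics/m3.png

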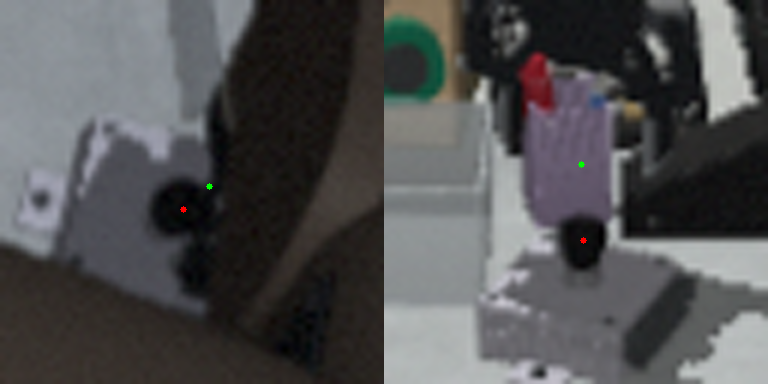

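The top crop shows the wrist over the dock, with the knob at about (384,161), but the side crop doesn't show the gripper, so I'll check the full frame.

Run:
```python
from h import *
p,d=arm.read_camera("side"); cv2.imwrite("pics/side2.png",p[:,:,::-1]); 
s=arm.get_state(); print(proj("side",s["tcp_pos"]),proj("side",[.192,.621,.239]),s["t"],s["joints"])
```

```text
[230.47365188 119.90676039] [426.46201744 289.80338944] 4.35 [-2.48246008e+01  3.85276142e+01  8.92541946e+01 -1.42941960e-03
  5.20360101e+01 -7.35423986e+00]
```

View pics/side2.png

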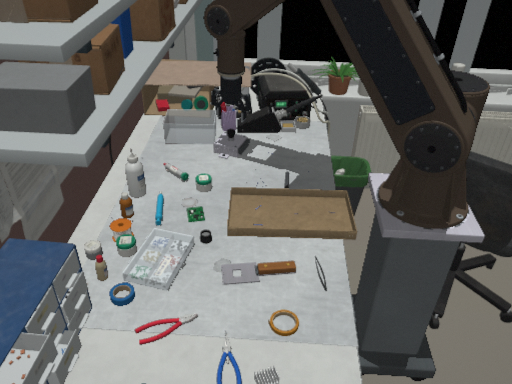

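The gripper stands over the knob, around (231,120) in the side view, and the knob projects where I expected. Next I descend and close.

```bash
python3 -m jog '[[[0,0,35,0,0,0],[0,0,30,0,0,0],[0,0,0,0,0,0],[0,0,0,0,0,0]]]' 0 40
python3 -m jog '[[[0,0,0,0,0,0],[0,0,0,0,0,0],[0,0,0,0,0,0],[0,0,0,0,0,0],[0,0,0,0,0,0],[0,0,0,0,0,0],[0,0,0,0,0,0],[0,0,0,0,0,0]]]' 1 40
```

```text
t: 4.75
tcp_pos: [0.6516, -0.2681, 0.0564]
tool_rot: [180.0, 0.0, 72.5]
contact_force: [-0.4, -0.3, 0.5]
gripper_width: 0.0857
gripper_force: 0.0
t: 5.55
tcp_pos: [0.653, -0.2686, 0.0568]
tool_rot: [179.8, 0.0, 72.5]
contact_force: [4.3, -0.3, 7.5]
gripper_width: 0.0306
gripper_force: 39.7
```

```bash
python3 -m jog '[[[0,1,-4,0,0,0],[0,0,-4,0,0,0],[0,0,-4,0,0,0],[0,0,-4,0,0,0],[0,0,-4,0,0,0],[0,0,-3,0,0,0],[0,0,0,0,0,0],[0,0,0,0,0,0]]]'
```

```text
t: 6.35
tcp_pos: [0.653, -0.2686, 0.0789]
tool_rot: [179.9, 0.0, 72.5]
contact_force: [5.7, -1.6, 3.1]
gripper_width: 0.0304
gripper_force: 44.1
```

```bash
python3 -m jog '[[[0,0,0,0,0,0],[0,0,0,0,0,0],[0,0,0,0,0,0],[0,0,0,0,0,0],[0,0,0,0,0,0]]]' 0
python3 -m jog '[[[0,0,-40,0,0,0],[0,0,-45,0,0,0],[0,0,-45,0,0,0],[-10,-45,0,0,0,0],[0,-50,0,0,0,0],[0,-50,0,0,0,0],[0,-50,0,0,0,0]]]'
python3 - <<'E'
from h import *
im=[]
for n in("top","side"):
    p,d=arm.read_camera(n); np.savez(f"{n}3.npz",p=p,d=d)
    u,v=proj(n,[.653,-.2686,.07]).astype(int); q=crop(p,u-32,v-32,64,64,6)
    im.append(q); print(n,u-32,v-32)
cv2.imwrite("pics/m4.png",np.hstack(im))
# scraper handle-mid estimate: grasp at handle x=+12
plan(.468,.360,.2,-169.5)
E
```

```text
t: 6.85
tcp_pos: [0.652, -0.2682, 0.0782]
tool_rot: [-180.0, -0.0, 72.5]
contact_force: [-0.2, -0.1, -0.4]
gripper_width: 0.0854
gripper_force: 0.0
t: 7.55
tcp_pos: [0.4611, -0.2185, 0.2083]
tool_rot: [180.0, 0.0, 72.5]
contact_force: [0.6, 0.1, 0.5]
gripper_width: 0.0854
gripper_force: 0.0
top 351 128
side 198 100
t 7.65 tcp [ 0.4562 -0.2162  0.2076] rot [-1.7964e+02 -6.0000e-02  7.2500e+01] | turn -2.059 before [ 553.1 -162.     7.6] after [-116.6  564.4    7.6]
```

View pics/m4.png

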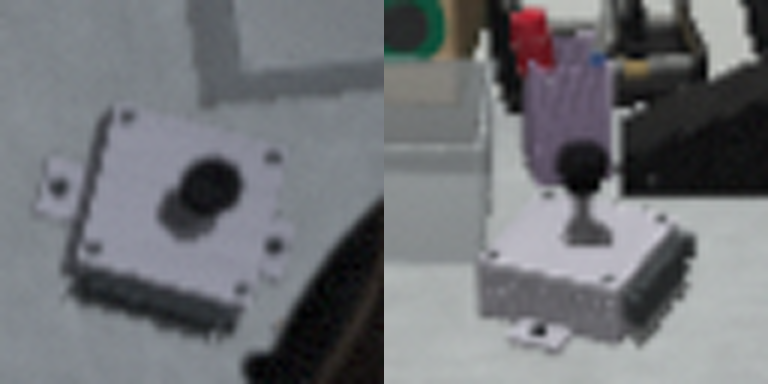

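```bash
python3 -m jog '[[[0,0,0,0,0,0.15],[0,0,0,0,0,0.15],[0,0,0,0,0,0.15],[0,0,0,0,0,0.15],[0,0,0,0,0,0.15],[0,0,0,0,0,0.15],[0,0,0,0,0,0.15],[0,0,0,0,0,0.035]]]'
python3 -m jog '[[[11,-47,0,0,0,0],[11,-47,0,0,0,0],[11,-47,0,0,0,0],[11,-47,0,0,0,0],[11,-47,0,0,0,0],[11,-47,0,0,0,0],[11,-47,0,0,0,0],[11,-47,0,0,0,0],[11,-47,0,0,0,0],[11,-47,0,0,0,0],[11,-47,0,0,0,0],[9,-47,0,0,0,0]]]'
python3 - <<'E'
from h import *
plan(.482,.362,.01,10.4)
o=lambda x,y,u,v:((x+.5)/6-.5+u,(y+.5)/6-.5+v)
P=[tri(o(*a,351,128),o(*b,198,100))*1000 for a,b in(((127,117),(109,255)),((93,247),(225,278)),((241,289),(276,218)),((212,185),(197,165)))]
print(np.round(P,1))
H=np.array([ray("top",*o(*a,351,128),.041) for a in((127,117),(273,157),(93,247),(241,289))])*1000; print(H.round(1),H.mean(0))
E
```

```text
t: 8.45
tcp_pos: [0.4634, -0.2193, 0.2084]
tool_rot: [180.0, -0.0, 10.0]
contact_force: [-0.4, 0.8, -0.6]
gripper_width: 0.0852
gripper_force: 0.0
t: 9.65
tcp_pos: [0.4896, 0.3613, 0.2084]
tool_rot: [-180.0, -0.0, 10.4]
contact_force: [1.5, -0.3, -0.1]
gripper_width: 0.0852
gripper_force: 0.0
t 9.65 tcp [0.4896 0.3613 0.2084] rot [-1.7999e+02 -3.0000e-02  1.0380e+01] | turn -0.0 before [ -7.4  -2.  198.4] after [ -7.4  -2.  198.4]
[[ 704.5 -240.2   43.4]
 [ 630.7 -216.1   45.3]
 [ 605.5 -296.7   44.1]
 [ 653.1 -269.5   92.9]]
[[ 705.1 -240.9   41. ]
 [ 679.9 -320.8   41. ]
 [ 631.6 -217.3   41. ]
 [ 605.7 -297.7   41. ]] [ 655.58179157 -269.17784437   41.        ]
```

```bash
python3 -m jog '[[[-7,-2,40,0,0,0],[0,0,45,0,0,0],[0,0,45,0,0,0],[0,0,40,0,0,0],[0,0,20,0,0,0],[0,0,8,0,0,0],[0,0,0,0,0,0],[0,0,0,0,0,0]]]' 0
python3 -m jog '[[[0,0,0,0,0,0],[0,0,0,0,0,0],[0,0,0,0,0,0],[0,0,0,0,0,0],[0,0,0,0,0,0],[0,0,0,0,0,0],[0,0,0,0,0,0],[0,0,0,0,0,0],[0,0,0,0,0,0]]]' 1 80
```

```text
t: 10.45
tcp_pos: [0.4831, 0.3602, 0.0114]
tool_rot: [-180.0, -0.1, 10.4]
contact_force: [-0.1, -0.1, 0.1]
gripper_width: 0.0854
gripper_force: 0.0
t: 11.35
tcp_pos: [0.4826, 0.3599, 0.0112]
tool_rot: [-180.0, -0.0, 10.4]
contact_force: [-2.9, -0.8, 12.6]
gripper_width: 0.026
gripper_force: 80.4
```

```bash
python3 -m jog '[[[0,0,-10,0,0,0],[0,0,-30,0,0,0],[0,0,-40,0,0,0],[0,0,-40,0,0,0],[0,0,-20,0,0,0],[0,0,0,0,0,0],[0,0,0,0,0,0]]]'
python3 - <<'E'
from h import *
im=[]
s=arm.get_state(); c=s["tcp_pos"]; print(c, s["contact_force"],s["torque"])
for n in("top","side"):
    p,d=arm.read_camera(n); np.savez(f"{n}4.npz",p=p,d=d)
    u,v=proj(n,c+[.08,.02,0]).astype(int); q=crop(p,u-32,v-32,64,64,6)
    im.append(q); print(n,u-32,v-32)
cv2.imwrite("pics/m5.png",np.hstack(im))
# expected blade corners if untilted: origin = tcp -15mm along x, underside .0112 below
a=np.radians(10.4); R=np.array([[np.cos(a),-np.sin(a),0],[np.sin(a),np.cos(a),0],[0,0,1]])
for X in((145,35,4),(145,-35,4),(50,35,4),(50,-35,4),(105,0,4)):
    W=c+R@(np.array([X[0]-15,X[1],X[2]-11.2])/1000); print(X,[ (proj(n,W).round(1)).tolist() for n in("top","side")])
plan(.5,-.24,.15,-17.6)
E
```

```text
t: 12.05
tcp_pos: [0.4822, 0.3596, 0.1505]
tool_rot: [-180.0, -0.0, 10.4]
contact_force: [0.1, -0.5, -1.8]
gripper_width: 0.0264
gripper_force: 78.9
[0.48222927 0.35957488 0.15050396] [ 0.13622324 -0.47568583 -1.78500987] [-0.00186794  0.09526416 -0.01282089]
top 149 157
side 208 198
(145, 35, 4) [[169.3, 176.6], [221.3, 242.4]]
(145, -35, 4) [[191.6, 171.9], [219.5, 223.8]]
(50, 35, 4) [[174.9, 206.5], [260.7, 240.0]]
(50, -35, 4) [[197.4, 201.8], [257.0, 221.6]]
(105, 0, 4) [[182.9, 186.8], [236.7, 231.9]]
t 12.15 tcp [0.4816 0.3591 0.1492] rot [1.7995e+02 1.1000e-01 1.0360e+01] | turn 0.488 before [-89.7 592.7  -0.8] after [198.7 565.5  -0.8]
```

View pics/m5.png

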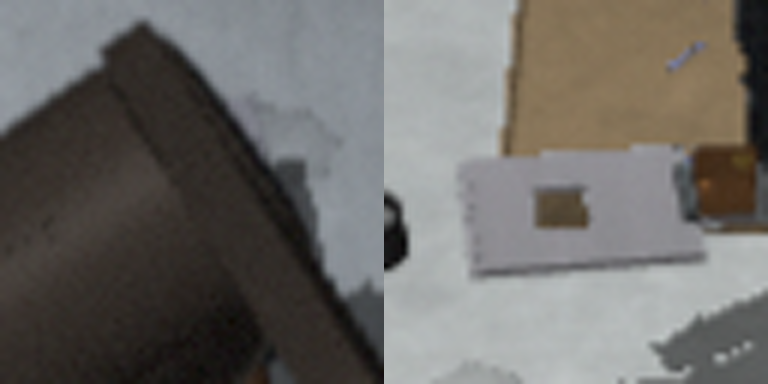

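The side crop shows the blade held level, with corners at about (221,225), (223,243) and (261,240), close to prediction. Carrying it to the dock.

```bash
python3 -m jog '[[[0,0,0,0,0,0.15],[0,0,0,0,0,0.15],[0,0,0,0,0,0.15],[0,0,0,0,0,0.04]]]'
python3 -m jog '[[[12.5,44,0,0,0,0],[12.5,46,0,0,0,0],[12.5,46,0,0,0,0],[12.5,46,0,0,0,0],[12.5,46,0,0,0,0],[12.5,46,0,0,0,0],[12.5,46,0,0,0,0],[12.5,46,0,0,0,0],[12.5,46,0,0,0,0],[12.5,46,0,0,0,0],[12.5,46,0,0,0,0],[12.5,42,0,0,0,0]]]'
python3 -m jog '[[[0,0,30,0,0,0],[0,0,40,0,0,0],[0,0,25,0,0,0],[0,0,0,0,0,0],[0,0,0,0,0,0]]]'
cat > look.py <<'E'
from h import *
import sys
tag=sys.argv[1]; a=np.radians(-17.6); D=np.array([.653,-.269,0]); R=np.array([[np.cos(a),-np.sin(a),0],[np.sin(a),np.cos(a),0],[0,0,1]])
s=arm.get_state(); c=s["tcp_pos"]; print("tcp in dock mm",((c-D)@R*1000).round(1),"yaw",s["tool_rot"].round(2),"F",s["contact_force"].round(1))
im=[]
for n in("top","side"):
    p,d=arm.read_camera(n); np.savez(f"{n}{tag}.npz",p=p,d=d)
    u,v=proj(n,D+R@[-.08,0,.03]).astype(int); im.append(crop(p,u-32,v-32,64,64,6)); print(n,u-32,v-32)
    C=cloud(n,d); L=(C-D)@R*1000; 
    def reg(x0,x1,y0,y1,z0,z1): 
        m=(L[...,0]>x0)&(L[...,0]<x1)&(L[...,1]>y0)&(L[...,1]<y1)&(L[...,2]>z0)&(L[...,2]<z1); Q=L[m]
        return m.sum(), (np.median(Q,0).round(1) if m.sum() else None)
    tx=((c-D)@R*1000)[0]
    zb=(c[2]*1000-7.2)
    print(" docktop",reg(-35,40,15,45,34,50),"bench",reg(-150,-70,60,90,-10,10))
    for x0,x1 in((tx+40,tx+65),(tx+65,tx+85),(tx+100,tx+125)): print(" blade",round(x0-tx),reg(x0,x1,10,34,zb-12,zb+12))
    m=(L[...,0]>tx+45)&(L[...,0]<tx+80)&(abs(L[...,2]-zb)<9)&(abs(L[...,1])<60); Q=L[m]
    if m.sum(): print(" blade y",np.percentile(Q[:,1],[1,99]).round(1))
cv2.imwrite(f"pics/l{tag}.png",np.hstack(im))
E
python3 look.py 5
```

```text
t: 12.55
tcp_pos: [0.4816, 0.3591, 0.1487]
tool_rot: [179.9, 0.1, -18.1]
contact_force: [-0.5, 0.3, -1.5]
gripper_width: 0.0263
gripper_force: 79.0
t: 13.75
tcp_pos: [0.4579, -0.208, 0.1492]
tool_rot: [-180.0, 0.1, -17.7]
contact_force: [1.2, 0.3, -1.1]
gripper_width: 0.0263
gripper_force: 79.1
t: 14.25
tcp_pos: [0.4585, -0.2057, 0.0548]
tool_rot: [-180.0, 0.1, -17.7]
contact_force: [0.4, -0.1, -1.2]
gripper_width: 0.0259
gripper_force: 79.2
tcp in dock mm [-204.6    1.5   54.8] yaw [-1.7998e+02  1.4000e-01 -1.7710e+01] F [ 0.4 -0.1 -1.2]
top 342 153
 docktop (np.int64(195), array([ 3.1, 30.2, 40. ])) bench (np.int64(96), array([-89.9,  74.3,  -0.2]))
 blade 40 (np.int64(0), None)
 blade 65 (np.int64(12), array([-123.5,   22.8,   47. ]))
 blade 100 (np.int64(54), array([-92.9,  22.6,  46.4]))
 blade y [ 7.9 22.2]
side 218 114
 docktop (np.int64(89), array([ 2.3, 30.6, 42.7])) bench (np.int64(97), array([-109.2,   74.6,    2.5]))
 blade 40 (np.int64(25), array([-151.7,   21.2,   48.7]))
 blade 65 (np.int64(18), array([-129.3,   24.5,   49.9]))
 blade 100 (np.int64(22), array([-91.4,  22. ,  49.9]))
 blade y [-33.3  40.9]
```

View pics/l5.png

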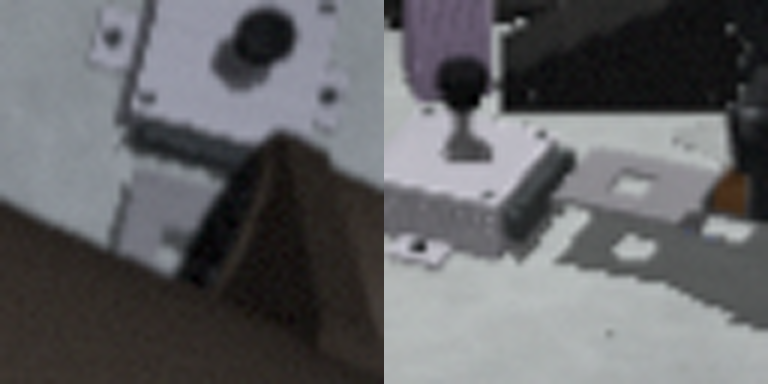

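```bash
python3 -m jog '[[[0,1.5,15,0,0,0],[0,0,6,0,0,0],[0,0,0,0,0,0],[0,0,0,0,0,0]]]'
python3 -m jog '[[[6,0,0,0,0,0],[6,0,0,0,0,0],[6,0,0,0,0,0],[6,0,0,0,0,0],[6,0,0,0,0,0],[0,0,0,0,0,0]]]'
python3 -c "
from h import *
s=arm.get_state();print(s['tcp_pos'].round(4),s['torque'].round(2))"
```

```text
t: 14.75
tcp_pos: [0.4589, -0.2076, 0.035]
tool_rot: [180.0, -0.0, -17.7]
contact_force: [0.7, -0.0, -0.5]
gripper_width: 0.0262
gripper_force: 79.2
t: 15.35
tcp_pos: [0.4883, -0.2171, 0.0343]
tool_rot: [180.0, -0.1, -17.7]
contact_force: [0.6, -1.8, -2.2]
gripper_width: 0.0263
gripper_force: 79.2
[ 0.4883 -0.2171  0.0343] [-0.19 -0.   -0.1 ]
```

```bash
python3 -m jog '[[[5,0,0,0,0,0],[5,0,0,0,0,0],[5,0,0,0,0,0],[5,0,0,0,0,0],[5,0,0,0,0,0],[0,0,0,0,0,0]]]'
python3 -c "
from h import *
s=arm.get_state();print(s['tcp_pos'].round(4),s['torque'].round(2),s['contact_force'].round(2))"
```

```text
t: 15.95
tcp_pos: [0.512, -0.2246, 0.0344]
tool_rot: [180.0, -0.1, -17.7]
contact_force: [-0.1, -1.0, -1.5]
gripper_width: 0.0264
gripper_force: 79.2
[ 0.512  -0.2246  0.0344] [-0.07  0.1  -0.05] [-0.08 -0.95 -1.49]
```

```bash
python3 -m jog '[[[5,0,0,0,0,0],[5,0,0,0,0,0],[5,0,0,0,0,0],[5,0,0,0,0,0],[5,0,0,0,0,0],[5,0,0,0,0,0],[5,0,0,0,0,0],[5,0,0,0,0,0],[5,0,0,0,0,0],[0,0,0,0,0,0],[0,0,0,0,0,0]]]'
python3 -c "
from h import *
s=arm.get_state();print(s['tcp_pos'].round(4),s['torque'].round(2),s['contact_force'].round(2));plan(.653-.088*.953,-.269+.088*.3024,.033,-17.6)"
```

```text
t: 17.05
tcp_pos: [0.5538, -0.2379, 0.0342]
tool_rot: [-180.0, 0.0, -17.7]
contact_force: [0.2, -0.5, -1.5]
gripper_width: 0.0267
gripper_force: 79.3
[ 0.5538 -0.2379  0.0342] [0.01 0.11 0.06] [ 0.17 -0.5  -1.51]
t 17.05 tcp [ 0.5538 -0.2379  0.0342] rot [-1.800e+02  2.000e-02 -1.771e+01] | turn -0.002 before [16.  -0.4  1.2] after [16.  -0.3  1.2]
```

Around 16 mm are left; I'll advance slowly until the stop shows as force.

```bash
python3 -m jog '[[[3,0,0.2,0,0,0],[3,0,0.2,0,0,0],[3,0,0.2,0,0,0],[2,0,0.2,0,0,0],[0,0,0,0,0,0],[0,0,0,0,0,0]]]'
python3 -m jog '[[[1,0,0,0,0,0],[1,0,0,0,0,0],[1,0,0,0,0,0],[0,0,0,0,0,0],[0,0,0,0,0,0]]]'
python3 -m jog '[[[1,0,0,0,0,0],[1,0,0,0,0,0],[1,0,0,0,0,0],[0,0,0,0,0,0],[0,0,0,0,0,0]]]'
```

```text
t: 17.65
tcp_pos: [0.5642, -0.2412, 0.0333]
tool_rot: [-180.0, 0.0, -17.7]
contact_force: [-0.7, -0.1, -3.9]
gripper_width: 0.0265
gripper_force: 78.9
t: 18.15
tcp_pos: [0.5651, -0.2413, 0.0329]
tool_rot: [-180.0, 0.2, -17.7]
contact_force: [-10.8, 2.7, -1.3]
gripper_width: 0.0262
gripper_force: 79.2
t: 18.65
tcp_pos: [0.5654, -0.2413, 0.0326]
tool_rot: [-180.0, 0.5, -17.7]
contact_force: [-25.1, 5.4, 7.8]
gripper_width: 0.0262
gripper_force: 80.3
```

```bash
python3 -m jog '[[[-3,0,0,0,0,0],[-4,0,0,0,0,0],[0,0,0.8,0,0,0],[0,0,0.8,0,0,0],[0,0,0,0,0,0],[0,0,0,0,0,0]]]'
python3 -m jog '[[[2,0,0,0,0,0],[2,0,0,0,0,0],[2,0,0,0,0,0],[1,0,0,0,0,0],[0,0,0,0,0,0],[0,0,0,0,0,0]]]'
python3 look.py 6
```

```text
t: 19.25
tcp_pos: [0.5638, -0.2411, 0.032]
tool_rot: [180.0, -0.0, -17.7]
contact_force: [0.2, -0.2, -1.8]
gripper_width: 0.0266
gripper_force: 79.1
t: 19.85
tcp_pos: [0.5655, -0.2414, 0.0312]
tool_rot: [-180.0, 0.5, -17.7]
contact_force: [-24.5, 5.1, 13.2]
gripper_width: 0.0263
gripper_force: 81.2
tcp in dock mm [-91.8  -0.2  31.2] yaw [-179.95    0.53  -17.71] F [-24.5   5.1  13.2]
top 342 153
 docktop (np.int64(139), array([12.8, 29.8, 40.2])) bench (np.int64(0), None)
 blade 40 (np.int64(0), None)
 blade 65 (np.int64(0), None)
 blade 100 (np.int64(7), array([25.5, 22.6, 34.7]))
side 218 114
 docktop (np.int64(81), array([ 3.2, 30.3, 42.5])) bench (np.int64(97), array([-111.5,   76.4,    2.2]))
 blade 40 (np.int64(5), array([-47.8,  19.4,  34.2]))
 blade 65 (np.int64(0), None)
 blade 100 (np.int64(0), None)
 blade y [ 4.9 55.3]
```

View pics/l6.png

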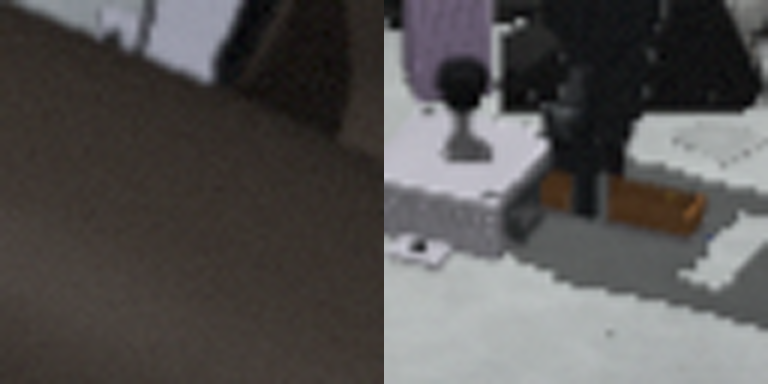

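The side view shows the blade gone into the dock and the wood starting at the lip, around (308,145). I'll relieve the push, release, rise and look again.

```bash
python3 -m jog '[[[-2.5,0,0,0,0,0],[-2.5,0,-0.6,0,0,0],[0,0,0,0,0,0],[0,0,0,0,0,0]]]'
python3 -m jog '[[[0,0,0,0,0,0],[0,0,0,0,0,0],[0,0,0,0,0,0],[0,0,0,0,0,0],[0,0,0,0,0,0]]]' 0
python3 -m jog '[[[0,0,-30,0,0,0],[0,0,-45,0,0,0],[0,0,-45,0,0,0],[-50,0,0,0,0,0],[-50,0,0,0,0,0],[0,0,0,0,0,0]]]' 1
python3 look.py 7
python3 - <<'E'
from h import *
a=np.radians(-17.6); D=np.array([.653,-.269,0]); R=np.array([[np.cos(a),-np.sin(a),0],[np.sin(a),np.cos(a),0],[0,0,1]])
for n in("top","side"):
    q=np.load(n+"7.npz")["p"]; h=cv2.cvtColor(q,cv2.COLOR_RGB2HSV); m=(h[...,0]<15)&(h[...,1]>120)&(h[...,2]>40)
    u0,v0=proj(n,D+R@[-.105,0,.042]).astype(int); w=np.zeros_like(m); w[v0-25:v0+25,u0-25:u0+25]=1; v,u=np.nonzero(m&w)
    X=np.array([(ray(n,x,y,.040)-D)@R*1000 for x,y in zip(u,v)]); print(n,len(X),"handle x",np.percentile(X[:,0],[1,50,99]).round(1) if len(X) else 0,"y",np.percentile(X[:,1],[1,50,99]).round(1) if len(X) else 0)
E
```

```text
t: 20.35
tcp_pos: [0.565, -0.2414, 0.0324]
tool_rot: [-180.0, 0.1, -17.7]
contact_force: [-4.6, 1.6, -1.9]
gripper_width: 0.0262
gripper_force: 79.2
t: 20.85
tcp_pos: [0.5656, -0.2417, 0.0326]
tool_rot: [180.0, -0.0, -17.7]
contact_force: [-0.1, 0.7, 1.1]
gripper_width: 0.0855
gripper_force: 0.0
t: 21.45
tcp_pos: [0.4628, -0.2079, 0.1519]
tool_rot: [-179.9, 0.4, -17.7]
contact_force: [-0.5, 1.2, -0.1]
gripper_width: 0.0003
gripper_force: 0.0
tcp in dock mm [-199.7    0.7  151.9] yaw [-179.94    0.4   -17.73] F [-0.5  1.2 -0.1]
top 342 153
 docktop (np.int64(197), array([ 2. , 30.1, 40.4])) bench (np.int64(207), array([-1.115e+02,  7.510e+01, -1.000e-01]))
 blade 40 (np.int64(0), None)
 blade 65 (np.int64(0), None)
 blade 100 (np.int64(0), None)
side 218 114
 docktop (np.int64(88), array([ 1.4, 30.5, 41.9])) bench (np.int64(104), array([-110.9,   73.7,    2.5]))
 blade 40 (np.int64(0), None)
 blade 65 (np.int64(0), None)
 blade 100 (np.int64(0), None)
top 175 handle x [-152.  -105.5  -61.7] y [-8.9  4.1 15.3]
side 139 handle x [-160.  -107.7  -60.2] y [-11.2  10.9  31.6]
```

View pics/l7.png

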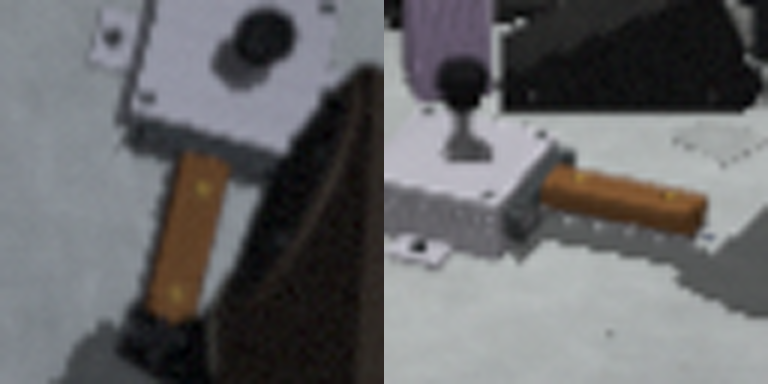

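The top crop shows the handle lying straight out of the dock; its centre measures about x = -106 mm in the dock frame, so it is home. Knob next.

```bash
python3 -m jog '[[[50,0,0,0,0,0],[50,0,0,0,0,0],[46,0,0,0,0,0],[46,0,0,0,0,0],[0,0,0,0,0,0],[0,0,0,0,0,0]]]'
python3 -c "
from h import *
plan(.653,-.269,.115,-17.6)"
```

```text
t: 22.15
tcp_pos: [0.6542, -0.2698, 0.1515]
tool_rot: [-180.0, 0.0, -17.7]
contact_force: [-0.6, -0.6, -0.4]
gripper_width: -0.0
gripper_force: 0.0
t 22.15 tcp [ 0.6542 -0.2698  0.1515] rot [-180.     0.   -17.7] | turn -0.002 before [-1.4 -0.4 36.5] after [-1.4 -0.4 36.5]
```

```bash
python3 -m jog '[[[-1,0,18,0,0,0],[0,0,18,0,0,0],[0,0,4,0,0,0],[0,0,4,0,0,0],[0,0,4,0,0,0],[0,0,4,0,0,0],[0,0,4,0,0,0],[0,0,4,0,0,0],[0,0,3,0,0,0],[0,0,0,0,0,0],[0,0,0,0,0,0]]]'
python3 -m jog '[[[0,0,2,0,0,0],[0,0,1,0,0,0],[0,0,1,0,0,0],[0,0,0,0,0,0],[0,0,0,0,0,0]]]'
```

```text
t: 23.25
tcp_pos: [0.652, -0.2693, 0.0894]
tool_rot: [-180.0, 0.0, -17.7]
contact_force: [-0.3, -0.3, -0.3]
gripper_width: -0.0001
gripper_force: 0.0
t: 23.75
tcp_pos: [0.6526, -0.2695, 0.0875]
tool_rot: [180.0, -0.1, -17.7]
contact_force: [-7.0, 2.6, 23.8]
gripper_width: -0.0001
gripper_force: 12.1
```

```bash
python3 -m jog '[[[0,0,-10,0,0,0],[0,0,-40,0,0,0],[0,0,-45,0,0,0],[0,0,-45,0,0,0],[-50,0,0,0,0,0],[-50,0,0,0,0,0],[-50,0,0,0,0,0],[-30,-30,0,0,0,0],[0,-50,0,0,0,0],[0,-50,0,0,0,0],[0,0,0,0,0,0],[0,0,0,0,0,0]]]'
python3 look.py 8
python3 - <<'E'
from h import *
a=np.radians(-17.6); D=np.array([.653,-.269,0]); R=np.array([[np.cos(a),-np.sin(a),0],[np.sin(a),np.cos(a),0],[0,0,1]])
for n in("top","side"):
    q=np.load(n+"8.npz"); L=(cloud(n,q["d"])-D)@R*1000
    m=(np.hypot(L[...,0],L[...,1])<14)&(L[...,2]>60)&(L[...,2]<130); print(n,"knob top z",np.percentile(L[m][:,2],[10,50,90]).round(1))
    h=cv2.cvtColor(q["p"],cv2.COLOR_RGB2HSV); m=(h[...,0]<15)&(h[...,1]>120)&(h[...,2]>40)
    u0,v0=proj(n,D+R@[-.105,0,.042]).astype(int); w=np.zeros_like(m); w[v0-25:v0+25,u0-25:u0+25]=1; v,u=np.nonzero(m&w)
    X=np.array([(ray(n,x,y,.040)-D)@R*1000 for x,y in zip(u,v)]); print(n,len(X),np.percentile(X[:,0],[1,50,99]).round(1))
E
```

```text
t: 24.95
tcp_pos: [0.5204, -0.0896, 0.2258]
tool_rot: [180.0, -0.0, -17.6]
contact_force: [0.6, -0.3, 0.1]
gripper_width: -0.0
gripper_force: 0.0
tcp in dock mm [-180.6  130.9  225.8] yaw [ 1.7999e+02 -3.0000e-02 -1.7560e+01] F [ 0.6 -0.3  0.1]
top 342 153
 docktop (np.int64(0), None) bench (np.int64(0), None)
 blade 40 (np.int64(0), None)
 blade 65 (np.int64(0), None)
 blade 100 (np.int64(0), None)
side 218 114
 docktop (np.int64(83), array([ 1.7, 30.5, 42.7])) bench (np.int64(100), array([-111.2,   74.2,    2.5]))
 blade 40 (np.int64(0), None)
 blade 65 (np.int64(0), None)
 blade 100 (np.int64(0), None)Traceback (most recent call last):
  File "<stdin>", line 5, in <module>
    return _quantile_unchecked(
        a, q, axis, out, overwrite_input, method, keepdims, weights)
    return _ureduce(a,
                    func=_quantile_ureduce_func,
    ...<5 lines>...
                    overwrite_input=overwrite_input,
                    method=method)
    r = func(a, **kwargs)
    result = _quantile(arr,
                       quantiles=q,
    ...<2 lines>...
                       out=out,
                       weights=wgt)
    slices_having_nans = np.isnan(arr[-1, ...])
                                  ~~~^^^^^^^^^
IndexError: index -1 is out of bounds for axis 0 with size 0
```

View pics/l8.png

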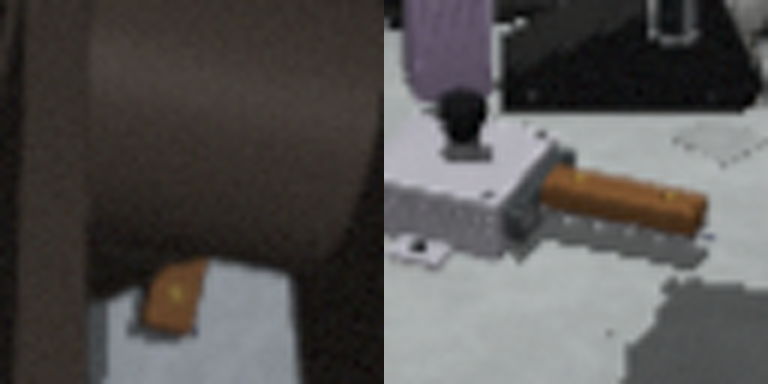

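The side view shows the knob back down on its collar, around (295,133), and the handle hasn't moved. Handing in.

```bash
python3 -c "
from workcell import arm
print(arm.hand_in())"
```

```text
the job is handed in; nothing more can be done
None
```

The scraper is in the dock against the stop and the plunger knob is back down over it; I handed the job in at about 25 s. I confirmed this by camera and contact force, but did not tug the blade to test the lock.

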